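# Clip the wind marker under the spring finger

### The job

Put the eight-sided brass wind marker in the empty spring clip at the table's edge, dish up: lay it flat on the clip's plate, ease it along under the sprung finger, which it pushes up, until the finger's tip drops into the dish in its middle, and let go so that the finger alone holds it down on the plate. Work gently, without ramming the clip or its stop, and leave everything else on the table where it is.

Things in the scene. Friction and masses are not known exactly. Their poses are not given: they have to be found in the camera images.
- marker: The wind marker: an eight-sided brass disc, 44 mm across its flats (eight upright flat sides, each 18 mm long), 10 mm thick, 110 g give or take, lying flat with its dished face up. In the middle of its top is an eight-sided dish, 12 mm across flats and 3.5 mm deep, flat-floored. Origin: centre of its underside; z up; x points square to one of its flats (so flats lie every 45 degrees from x).
- clip: The empty chrome spring clip, clamped immovably on the far table edge. Origin: underside of its seat plate, below where the finger's tip stands when the carriage is at mid-setting; z up, x along the plate away from its bare front end (the way the marker is slid in), y across. Plate 3 mm thick, 40 mm wide, from x -100 mm (round end) to +108. Nothing within 60 mm beside it but low things.
- clip_front (a point): Point on the plate's top face, on its middle line, 76 mm before the clip's origin, axes as the clip: here the marker can be laid flat on the bare plate clear of the finger's lip, for any setting of the carriage.
- clip_seat (a point): Point on the plate's top face right above the clip's origin. The finger, its hinge and the stop ride together on a carriage locked in a slot somewhere within 15 mm either way of mid-setting along x. That setting is NOT measured by any of these poses: find finger and stop by feel or sight. The carriage does not give.
- guide: Two thin fixed guide strips on the clip's plate, 7 mm high over the glass, from 41 to 107 mm beyond the clip's origin; origin and axes are the clip's own. They carry the carriage with stop and finger, but do not tell where it stands.
- clip_stop (a point): Where the stop is at mid-setting (at plate-top height): two upright tabs, 12 mm high over the plate, 9 mm wide, 12.5 mm either side of the middle, their faces square to x. The true stop is up to 15 mm off along x with the carriage. A marker with one flat against both tabs has its dish right under the finger's tip. Hinge parts behind rise to 24 mm over the glass.
- finger (a joint): Angle of the sprung finger, rad: 0 = tip on the bare plate, grows as it is pushed up (to 1.0). Its tip (62 mm from the hinge) bears down with about 2.5 N throughout. Reads 0.15 to 0.16 with the tip on the rim of a marker lying on the plate, 0.09 to 0.11 with the tip on the dish's floor. Wedging it up by pushing the marker flat along the plate under the lip takes about 2 to 6 N when done slowly.
- finger_pin (a point): The finger's hinge at mid-setting, 62 mm beyond the clip's origin, 13 mm over the plate. The finger is a bent chrome rod, 6 mm thick, on the middle line: from the hinge towards the robot, down to a rounded tip, then up as a lip at 25 degrees that ends 31 mm before the tip with about 16 mm of room under it. Raised by the marker, the lip reaches some 40 mm over the plate.
- stick_clip: A second clip of the same make on the same edge, already pinching three pale bamboo counting sticks (10 mm wide, about 130 mm long, pointing to the robot). Fixed; not to be used. Origin and axes as for the clip.
- saucer: Porcelain saucer, 110 mm across, 18 mm high. Origin: centre of its underside. Bystander.
- dealer_disc: Plain round brass disc with no dish, 36 mm across, 6 mm thick. Origin: centre of its underside. Bystander.
- chip_box: Red lacquer chip box, closed, 134 x 104 mm, 65 mm high to its knob. Origin: centre of its underside. Bystander.
- die_a: A die, 18 mm cube. Origin: centre of its underside as built. Bystander.
- die_b: Another die, 18 mm cube. Bystander.
- tile: A mahjong tile lying on its back, 26 x 36 mm, 20 mm thick. Origin: centre of its underside. Bystander.
- teacup: Small porcelain cup, 66 mm across the mouth, 50 mm high. Origin: centre of its underside. Bystander.
Not all that is in view belongs to the job. What is shaped like the marker but white is not meant.

How it is judged (in metres and radians):
On the way:
1. the marker, in under the lip, has pushed the finger up past the marker's rim height (value of joint finger above 0.145 rad and contact force between marker and guide above 1 N and x of marker in the frame of clip above -0.045 m), for 0.1 s.
At the end, for the whole second after the job is handed in: The marker lies flat on the clip's plate (within 1.5 mm and 0.05 rad), dish up, within 24 mm of the clip's mid-setting seat, at rest and let go; the finger bears on it with its tip in the dish (finger between 0.08 and 0.115 rad, i.e. the tip within about 1 mm of the dish's floor) (value of joint finger between 0.08 and 0.115 rad and angle between marker's own z axis and vertical below 0.05 rad and z of marker in the frame of clip between 0.0015 and 0.0045 m and horizontal distance between marker and clip_seat below 0.024 m and linear speed of marker below 0.005 m/s and contact force between marker and guide above 0.5 N and contact force between the fingers and marker below 0.1 N); the robot touches nothing.
It fails at once if the marker is rammed against the finger or the stop with more than 15 N (contact force between marker and guide above 15 N).
It fails at once if the gripper itself pushes the clip with more than 20 N (contact force between any of the fingers, the arm and clip above 20 N).
It fails at once if a bystander is moved more than 20 mm (distance of any of saucer, dealer_disc, chip_box, die_a, die_b, tile, teacup from where it was at the start of the episode above 0.02 m).
It also fails if it takes over 62 s, if anything falls off the work surface, if the arm or the gripper's body presses on something with over 40 N, if the wrist force passes 120 N, or if a joint passes its speed limit or range.

### The arm

A 6-joint arm with a two-finger parallel gripper is mounted at the origin on the work surface. World frame = base frame: x ahead of the robot, y to its left, z up, the work surface at z = 0. Lengths are in mm, angles in degrees, forces in N, time in s.
With the tool pointing down it reaches from about 300 to 850 mm from the base axis. Payload 4.2 kg.
Tool frame: the origin (TCP) lies midway between the tips of the shut fingers; the grasp point (between the pads) lies 19 mm behind it; z points along the fingers, y is the line along which they close (so a half turn about z gives the same grasp; the last joint's range is limited). The gripper opens to 91 mm and grips with 3 to 60 N. Pads are 32 mm wide; open, the fingers measure 118 mm over their backs; the gripper's body (76 mm by 178 mm) begins 60 mm behind the grasp point.
Start: joints at [-1.146, 18.312, 89.639, -0, 72.044, -1.146], TCP at [575.016, 0, 213.976] pointing down, gripper open.
Joint ranges: [-177.97, 177.97], [-48.28, 115.42], [12.27, 149.76], [-77.06, 257.06], [2.81, 150.46], [-146.56, 146.56]. Speed limits (degrees/s): [147.25, 147.25, 180, 180, 180, 180].

### API

Orientations are given as [roll, pitch, yaw] about the fixed x, y, z axes, in that order (R = Rz(yaw) Ry(pitch) Rx(roll)).
In Python, from workcell import env gives the robot as it stands.
- The arm moves only by the shell command python3 -m jog 'ROWS' [FORCE]. ROWS is a JSON object of lists of equal length, an entry for each row: "jaw": the finger opening in mm, from 0 to 91.2; "slide": the shift along the tool's x, y, z in units of 30 mm (1.0 is 30 mm), a list of three; "spin": the turn about the tool's z in units of 8 degrees (1.0 is 8 degrees). In form: {"jaw": [jaw, ...], "slide": [[dx, dy, dz], ...], "spin": [spin, ...]}. A call has 1 to 10 rows; each row shifts and turns the commanded pose from where the row before left it, along the tool's axes as they then stand; what a row does not reach is not made up. A row lasts 1/10 s, in which the tool goes at most 50 mm and 8.59 degrees, less where a joint would pass 70% of its speed; a pose out of reach is approached as far as the arm can. A call is refused whole if a number of a shift passes 1 or a number of a turn 1, either way. A call with a gripper value outside its range is refused whole. The fingers move at their own pace and stop on an object; FORCE is the grip in N (left out, the last holds). Time passes only in rows, so rows that do not move let the fingers close. It gives the time, the measured TCP pose, the force, the opening and the grip force at its end, in the units of the state.
- env.state(): the state, without advancing time (a new reading comes with each control period).
- env.grab_frame(name): name is "scene" or "side" or "wrist"; returns the picture (420x560x3 uint8, red, green, blue); there is no depth.
- env.camera_model(name): a dict with "fx", "fy", "cx", "cy" (pixels), "camera_from_world" (4x4, takes a point from world to camera coordinates). Camera axes: x right, y up, looking along -z (the intrinsics and any distortion apply to the point x, -y, -z); pixel columns grow to the right and rows downward; lengths in mm; the calibration is good to about 2 mm. A picture is of the moment at which its call begins: read the wrist's pose just before it. camera_model takes no time and is no camera call; for the wrist camera it gives the pose at the moment of the call.
- env.job_done(): hands the job in; it is judged then, once.
The state is a dict: "time_s": time; "qpos": joint angles; "qvel": joint speeds; "effort": joint torques, N m; "ee_pos": TCP position; "ee_rot": TCP orientation; "force": force on the tool from outside, world axes, zero at the start; "torque": the same for the moment, N m; "gripper_width": finger opening in mm; "gripper_force": force on a finger pad.
Only numpy, scipy, OpenCV 4.12 (cv2) and the standard library are available. Lean on these libraries where they do the work, as an engineer would, in place of code of your own. Each camera call takes 0.05 s, during which the arm holds its last target. There are 200 camera calls.

## Working session

There is one attempt and no reset: what is moved stays moved. The work goes in short steps, Python scripts to look and compute and a shell command to move; the robot and the scene stay as the last step left them, time stands still between calls to the robot, and variables do not carry over. Pictures are saved under pics/ and viewed, at most 10 in all, crops included, and the job is handed in when it is done.

```bash
mkdir -p pics; ls; python3 - <<'E'
from workcell import env
import cv2
s=env.state();print(s)
for n in ("scene","side","wrist"):
    m=env.camera_model(n);print(n,m)
    cv2.imwrite(f"pics/{n}0.png",env.grab_frame(n)[:,:,::-1])
E
```

```text
pics
{'time_s': 0.0, 'qpos': array([-1.14594850e+00,  1.83520256e+01,  8.97033392e+01, -9.89803106e-04,
        7.20431942e+01, -1.14741135e+00]), 'qvel': array([ 0.0257181 , -0.05008458,  0.01768218, -0.01240873,  0.02865259,
       -0.00112319]), 'effort': array([-5.01459035e-04, -4.12465632e+01, -2.31973493e+01,  7.28826877e-02,
        4.58198413e-02, -1.41870069e-04]), 'ee_pos': array([5.74523926e+02, 4.44219449e-03, 2.13137195e+02]), 'ee_rot': array([-1.79901442e+02, -1.03274618e-03,  9.00017679e+01]), 'force': array([ 0.19790068,  0.33462249, -0.55652302]), 'torque': array([ 0.04125664,  0.0381701 , -0.06891848]), 'gripper_force': 0.0, 'gripper_width': 91.65957560487351}
scene {'fx': 455.9116548895665, 'fy': 455.9116548895665, 'cx': 282.2651159626559, 'cy': 210.11209785894457, 'camera_from_world': array([[-6.37415515e-01,  7.70498850e-01,  5.74318772e-03,
         3.09670327e+02],
       [-6.13339946e-01, -5.11885068e-01,  6.01487978e-01,
         2.44904751e+02],
       [ 4.66385648e-01,  3.79875243e-01,  7.98861207e-01,
        -1.33478964e+03],
       [ 0.00000000e+00,  0.0
[... 302 characters left out ...]
72105799e-01,  7.06633093e-01,
        -2.46477984e+02],
       [-4.35713456e-01, -5.56588987e-01,  7.07363049e-01,
        -8.60826276e+02],
       [ 0.00000000e+00,  0.00000000e+00,  0.00000000e+00,
         1.00000000e+00]])}
wrist {'fx': 326.2731693175341, 'fy': 326.2731693175341, 'cx': 273.71092092062605, 'cy': 204.92439563632345, 'camera_from_world': array([[ 9.99996249e-01,  1.15480616e-03, -2.48343898e-03,
        -5.74154052e+02],
       [-1.70243952e-03,  9.72391411e-01, -2.33349620e-01,
         2.69267266e+01],
       [ 2.14540115e-03,  2.33352972e-01,  9.72389730e-01,
        -3.88534221e+02],
       [ 0.00000000e+00,  0.00000000e+00,  0.00000000e+00,
         1.00000000e+00]])}
```

View pics/scene0.png

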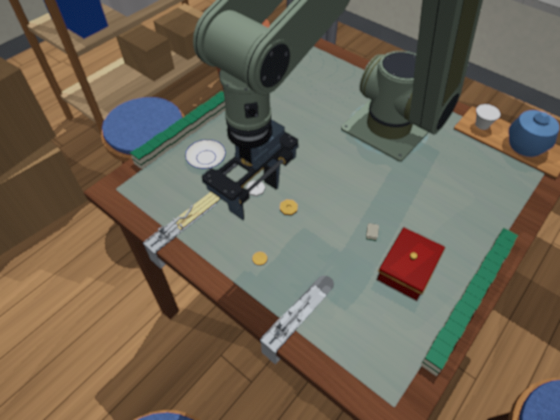

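View pics/side0.png

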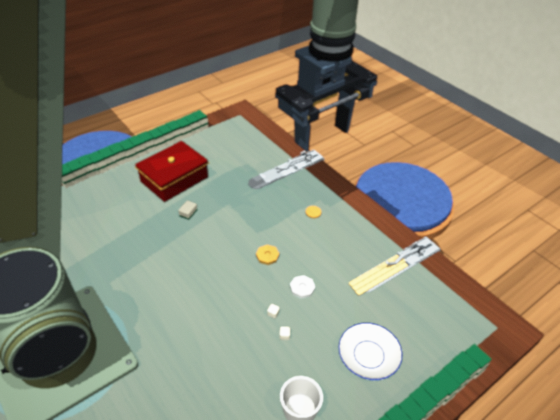

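The scene view shows the marker (dished brass) at (288,207), the dealer disc at (260,258), and the empty clip from (327,284) to (270,345). The side view shows the marker at (267,254) and the clip from (255,183) to (320,155). Next I measure by colour and rays, with an enlarged crop of the clip.

```bash
cat > h.py <<'E'
import numpy as np,cv2
def ray(m,u,v,z):
    T=m["camera_from_world"];R=T[:3,:3];c=-R.T@T[:3,3]
    d=R.T@np.array([(u-m["cx"])/m["fx"],-(v-m["cy"])/m["fy"],-1])
    return c+d*(z-c[2])/d[2]
def proj(m,p):
    q=m["camera_from_world"][:3]@np.r_[p,1]
    return m["cx"]+m["fx"]*q[0]/-q[2], m["cy"]+m["fy"]*q[1]/q[2]
def brass(im):  # im BGR
    h=cv2.cvtColor(im,cv2.COLOR_BGR2HSV)
    k=cv2.inRange(h,(15,130,120),(32,255,255))
    cs=cv2.findContours(k,cv2.RETR_EXTERNAL,cv2.CHAIN_APPROX_NONE)[0]
    return k,[c for c in cs if cv2.contourArea(c)>60]
E
python3 - <<'E'
from workcell import env
from h import *
for n in("scene","side"):
    im=cv2.imread(f"pics/{n}0.png");m=env.camera_model(n)
    for c in brass(im)[1]:
        (u,v)=cv2.minEnclosingCircle(c)[0];print(n,u,v,cv2.contourArea(c),ray(m,u,v,5).round(1))
m=env.camera_model("scene");print([ray(m,u,v,3).round(1) for u,v in((327,284),(270,345))])
m=env.camera_model("side");print([ray(m,u,v,3).round(1) for u,v in((255,183),(320,155))])
a=cv2.resize(cv2.imread("pics/scene0.png")[265:365,250:350],(400,400),interpolation=2)
b=cv2.resize(cv2.imread("pics/side0.png")[125:205,240:340],(400,320),interpolation=2)
o=np.zeros((400,800,3),np.uint8);o[:,:400]=a;o[:320,400:]=b;cv2.imwrite("pics/crop1.png",o)
E
```

```text
scene 535.0 398.0 154.5 [474.5 619.5   5. ]
scene 259.4230651855469 258.5 106.5 [579.7   8.9   5. ]
scene 288.3333435058594 207.0 156.5 [420.2 -34.5   5. ]
scene 551.8157958984375 159.53158569335938 298.5 [-170.6  417.4    5. ]
scene 491.9505920410156 131.9861602783203 360.0 [-167.8  244.8    5. ]
scene 468.7669372558594 120.81356048583984 228.0 [-168.7  172.1    5. ]
side 267.4047546386719 254.5 280.5 [421.1 -34.8   5. ]
side 313.0 211.5 112.5 [576.6   5.6   5. ]
side 326.0 99.5 107.5 [899.4 332.    5. ]
side 456.5 234.0 32558.0 [ 781.6 -227.9    5. ]
side 210.0 80.0 6505.0 [685.6 614.9   5. ]
[array([531.8, 167.9,   3. ]), array([719.6, 160.7,   3. ])]
[array([528.5, 160.4,   3. ]), array([721.7, 150.7,   3. ])]
```

View pics/crop1.png

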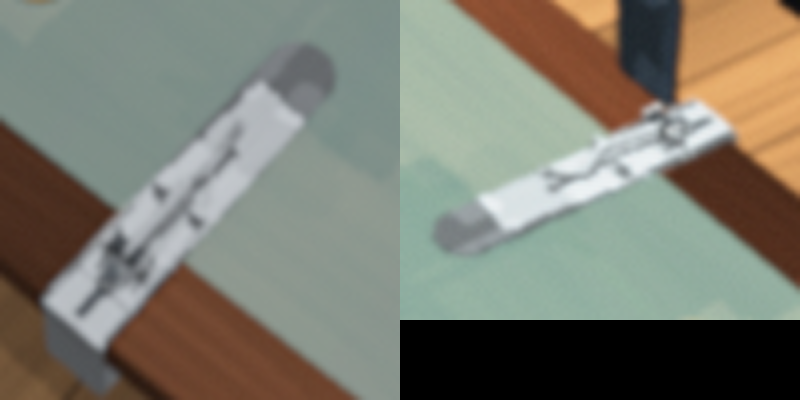

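View pics/wrist0.png

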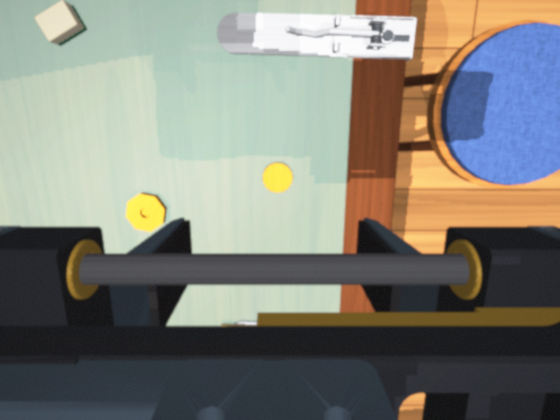

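The wrist view shows the marker at (146,212) and the dealer disc at (278,178). The empty clip runs from its round end at (219,33) to (415,37), with its finger from about (288,28) to (390,35). Next: marker yaw and clip axis from this view.

```bash
python3 - <<'E'
from workcell import env
from h import *
m=env.camera_model("wrist");im=cv2.imread("pics/wrist0.png")
def octo(c,z):
    P=np.array([ray(m,*p,z)[:2] for p in c[:,0].astype(float)])
    h=P[cv2.convexHull(P.astype(np.float32),returnPoints=False)[:,0]]
    best=[]
    for a in np.arange(0,45,0.5):
        w=[np.ptp(h@[np.cos(t),np.sin(t)]) for t in np.radians(a+np.arange(0,180,45))]
        best.append((np.mean(w),a))
    return P.mean(0),(h.max(0)+h.min(0))/2,min(best),max(best)
for c in brass(im)[1]:
    if cv2.contourArea(c)<3000: print(cv2.minEnclosingCircle(c)[0],cv2.contourArea(c),octo(c,8))
# clip plate mask: bright, unsaturated, top of picture
h=cv2.cvtColor(im,cv2.COLOR_BGR2HSV)
k=cv2.inRange(h,(0,0,185),(180,28,255));k[80:]=0;k[:,:240]=0;k[:,430:]=0
k=cv2.morphologyEx(k,cv2.MORPH_CLOSE,np.ones((9,9)))
c=max(cv2.findContours(k,0,1)[0],key=cv2.contourArea)
P=np.array([ray(m,*p,3)[:2] for p in c[:,0].astype(float)])
print(cv2.boundingRect(c),cv2.minAreaRect(P.astype(np.float32)))
for n,(u,v) in dict(front=(219,33),tipV=(288,28)).items(): print(n,ray(m,u,v,3).round(1))
cv2.imwrite("pics/wcrop.png",cv2.resize(im[0:75,205:430],(800,267),interpolation=cv2.INTER_CUBIC))
E
```

```text
(413.5, 398.0) 128.0 (array([ 769.26808442, -299.58363938]), array([ 767.28584077, -298.37905752]), (np.float64(21.974723204510454), np.float64(0.0)), (np.float64(22.94795369243913), np.float64(24.0)))
(470.5, 270.0) 207.5 (array([ 824.73088722, -107.85895534]), array([ 821.5687813, -107.9902681]), (np.float64(47.162476909428754), np.float64(11.0)), (np.float64(48.89956143777569), np.float64(33.0)))
(77.5, 270.0) 224.0 (array([ 323.72461809, -109.26401427]), array([ 326.82452089, -109.05842205]), (np.float64(48.06977790429576), np.float64(35.0)), (np.float64(49.82434938930275), np.float64(11.5)))
(419.8294677734375, 239.68496704101562) 706.0 (array([751.74236748, -65.34664309]), array([751.24834988, -67.71610755]), (np.float64(47.84209824519625), np.float64(1.0)), (np.float64(49.981440187531646), np.float64(24.0)))
(145.6649627685547, 211.67922973632812) 1040.5 (array([422.24263044, -33.5172291 ]), array([422.48199368, -33.99070776]), (np.float64(43.979734334364444), np.float64(33.0)), (np.float64(46.0854442937612), np.float64(11.0)))
(277.07562255859375, 176.95797729492188) 623.0 (a
[... 263 characters left out ...]
3854]), (np.float64(14.38783049277701), np.float64(6.0)), (np.float64(14.663992688341914), np.float64(22.0)))
(438.4345703125, 60.17757034301758) 489.0 (array([745.19321342, 135.59369152]), array([747.85020475, 133.84855486]), (np.float64(31.06330017941148), np.float64(11.0)), (np.float64(32.158232740911835), np.float64(31.0)))
(470.5, 48.5) 102.0 (array([780.99859671, 146.54206373]), array([782.15681733, 145.64634386]), (np.float64(25.052182122177257), np.float64(44.0)), (np.float64(26.05125716139083), np.float64(24.0)))
(240, 0, 177, 80) ((630.978759765625, 154.58053588867188), (186.22967529296875, 77.34220123291016), 0.022955602034926414)
front [515.9 161.9   3. ]
tipV [589.2 166.7   3. ]
```

View pics/wcrop.png

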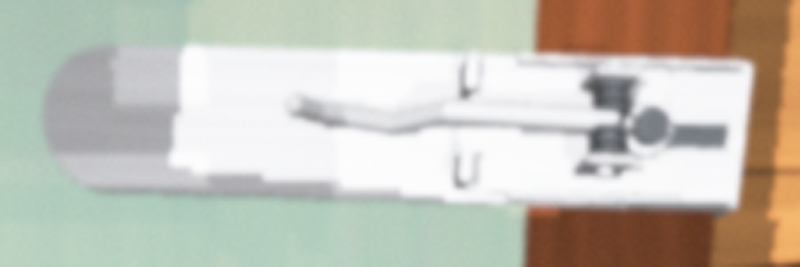

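The enlarged crop shows the plate's front end at (43,118), its edges (120,45)-(752,62) and (100,190)-(738,212), the finger's tip bend near (398,127), the tabs at (467,75) and (463,168), and the hinge at (610,113).

```bash
python3 - <<'E'
from workcell import env
from h import *
m=env.camera_model("wrist")
f=lambda x,y,z:ray(m,205+(x+.5)/3.556-.5,(y+.5)/3.556-.5,z)[:2].round(1)
for n,p in dict(front=(43,118,3),tl=(120,45,3),tr=(752,62,3),bl=(100,190,3),br=(738,212,3),bendtip=(398,127,6),tab1=(458,92,3),tab2=(455,185,3),tab1t=(467,58,15),tab2t=(463,150,15),hinge=(610,113,16),liptip=(290,104,21)).items(): print(n,f(*p))
E
```

```text
front [513.5 162. ]
tl [537.  181.7]
tr [723.7 177.3]
bl [530.  142.1]
br [723.7 136.1]
bendtip [619.4 158.9]
tab1 [637.2 169.2]
tab2 [637.4 143.6]
tab1t [637.5 174.7]
tab2t [637.4 150.5]
hinge [679.1 160.1]
liptip [586.7 161.1]
```

```bash
python3 -m jog '{"jaw":[70,70,70,70,70,70,70],"slide":[[-0.19,-0.85,0.8],[-0.19,-0.85,0.8],[-0.19,-0.85,0.8],[-0.19,-0.85,0.8],[-0.19,-0.85,0.8],[-0.19,-0.87,0.8],[0,0,0]],"spin":[0,0,0,0,0,0,0]}' 20; python3 -m jog '{"jaw":[70,70,70,70,70,70,70,70,70,70],"slide":[[0,0,0],[0,0,0],[0,0,0],[0,0,0],[0,0,0],[0,0,0],[0,0,0],[0,0,0],[0,0,0],[0,0,0]],"spin":[1,1,1,1,1,1,1,1,1,1]}';python3 -m jog '{"jaw":[70,70,70,70,70],"slide":[[0,0,0],[0,0,0],[0,0,0],[0,0,0],[0,0,0]],"spin":[1,1,0.75,0,0]}'
```

```text
time_s: 0.85
ee_pos: [414.4, -34.0, 67.0]
ee_rot: [-179.3, -0.1, 90.0]
force: [-1.1, 0.3, 0.4]
gripper_width: 69.8
gripper_force: 0.0
time_s: 1.85
ee_pos: [422.8, -34.2, 70.6]
ee_rot: [180.0, -0.1, 9.7]
force: [-0.2, 0.2, -0.7]
gripper_width: 70.3
gripper_force: 0.0
time_s: 2.35
ee_pos: [422.2, -34.2, 70.3]
ee_rot: [-180.0, -0.1, -11.9]
force: [-0.0, 0.1, 0.2]
gripper_width: 69.7
gripper_force: 0.0
```

```bash
python3 -m jog '{"jaw":[70,70,70,70,70],"slide":[[0,0,0.7],[0,0,0.7],[0,0,0.6],[0,0,0.2],[0,0,0]],"spin":[0,0,0,0,0]}';python3 -m jog '{"jaw":[40,40,40,40,40,40,40,40],"slide":[[0,0,0],[0,0,0],[0,0,0],[0,0,0],[0,0,0],[0,0,0],[0,0,0],[0,0,0]],"spin":[0,0,0,0,0,0,0,0]}' 20
```

```text
time_s: 2.85
ee_pos: [421.2, -34.1, 3.5]
ee_rot: [180.0, 0.1, -11.9]
force: [-0.2, 0.2, 0.0]
gripper_width: 69.7
gripper_force: 0.0
time_s: 3.65
ee_pos: [421.9, -34.2, 4.5]
ee_rot: [-180.0, -0.1, -12.0]
force: [-0.5, -0.5, 5.6]
gripper_width: 43.7
gripper_force: 20.0
```

```bash
python3 -m jog '{"jaw":[40,40,40,40,40,40],"slide":[[0,0,-0.4],[0,0,-0.6],[0,0,-0.6],[0,0,0],[0,0,0],[0,0,0]],"spin":[0,0,0,-0.65,-0.66,0]}';python3 -m jog '{"jaw":[40,40,40,40,40,40,40,40,40,40],"slide":[[0.3,-0.5,0],[0.4,-0.8,0],[0.5,-0.9,0],[0.5,-0.9,0],[0.5,-0.9,0],[0.5,-0.9,0],[0.5,-0.8,0],[0.4,-0.6,0],[0.15,-0.32,0],[0,0,0]],"spin":[0,0,0,0,0,0,0,0,0,0]}';python3 -m jog '{"jaw":[40,40],"slide":[[0,0,0],[0,0,0]],"spin":[0,0]}'; python3 - <<'E'
from workcell import env
import cv2
for n in ("scene","side","wrist"):
    cv2.imwrite(f"pics/{n}1.png",env.grab_frame(n)[:,:,::-1])
E
```

```text
time_s: 4.25
ee_pos: [421.1, -34.2, 51.9]
ee_rot: [-180.0, 0.0, -1.5]
force: [0.7, -0.6, -0.7]
gripper_width: 43.4
gripper_force: 20.0
time_s: 5.25
ee_pos: [539.2, 162.1, 51.4]
ee_rot: [180.0, 0.0, -1.5]
force: [0.2, -0.1, -0.4]
gripper_width: 43.9
gripper_force: 20.0
time_s: 5.45
ee_pos: [538.2, 160.4, 51.8]
ee_rot: [180.0, 0.1, -1.6]
force: [-0.0, -0.3, -0.8]
gripper_width: 43.7
gripper_force: 20.0
```

View pics/wrist1.png

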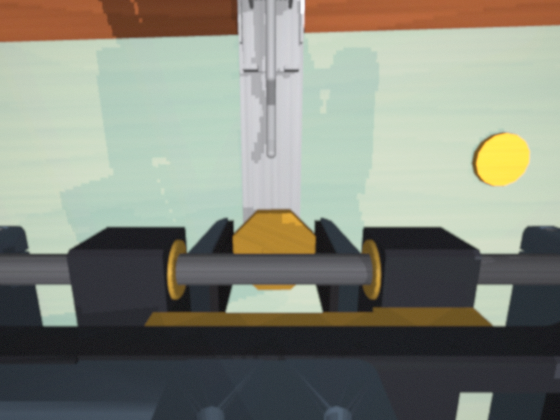

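The wrist view shows the marker held square, front flat at (249–301, 210). The plate runs away with edges at u≈241 and 301, the tabs sit at row 71, and the lip's end is at (271,156).

```bash
python3 - <<'E'
from workcell import env
from h import *
m=env.camera_model("wrist");im=cv2.imread("pics/wrist1.png");s=env.state();print(s['ee_pos'].round(1),s['ee_rot'].round(1))
g=cv2.cvtColor(im,cv2.COLOR_BGR2GRAY).astype(float)
h=cv2.cvtColor(im,cv2.COLOR_BGR2HSV)
for v in (90,120,150,175,195):
    gr=np.abs(np.diff(cv2.GaussianBlur(h[v-3:v+4,:,1].astype(np.float32),(5,5),0).mean(0)))
    l=230+gr[230:256].argmax()+.5; r=285+gr[285:318].argmax()+.5
    a,b=ray(m,l,v,3),ray(m,r,v,3);print(v,l,r,a.round(1)[:2],b.round(1)[:2],((a+b)/2)[:2].round(1),np.hypot(*(a-b)[:2]).round(1))
k,cs=brass(im)
h=cv2.inRange(cv2.cvtColor(im,cv2.COLOR_BGR2HSV),(12,120,80),(35,255,255));h[:200]=0;h[290:]=0;h[:,:225]=0;h[:,325:]=0
ys,xs=np.nonzero(h);print("marker u",xs.min(),xs.max(),"v",ys.min(),ys.max())
row=xs[ys==ys.min()+1];print(row.min(),row.max())
for z in(56,57):print(ray(m,xs.min(),235,z).round(1),ray(m,xs.max(),235,z).round(1),ray(m,(row.min()+row.max())/2,ys.min(),z).round(1), ray(m,row.min(),ys.min()+1,z).round(1),ray(m,row.max(),ys.min()+1,z).round(1))
for n,p in dict(tabL=(250,71,3),tabR=(293,71,3),lip=(271,157,21)).items():print(n,ray(m,*p).round(1))
# same for the other views, plate in frame after guess: project check
for n in("scene","side"):
    M=env.camera_model(n);print(n,[np.round(proj(M,p),1) for p in((539,161.5,3),(515,162.1,3),(723,156.7,3))])
E
```

```text
[538.8 160.6  52.1] [180.    0.   -1.6]
90 239.5 302.5 [627.2 179.8] [626.1 139.8] [626.7 159.8] 40.0
120 239.5 301.5 [608.8 180.7] [607.7 140.5] [608.2 160.6] 40.2
150 240.5 301.5 [589.6 181. ] [588.5 140.6] [589.  160.8] 40.4
175 241.5 300.5 [572.9 181.2] [571.8 141.4] [572.4 161.3] 39.8
195 241.5 300.5 [559.1 181.9] [558.1 141.5] [558.6 161.7] 40.4
marker u 232 315 v 210 288
257 290
[548.4 182.4  56. ] [547.3 138.1  56. ] [561.6 159.9  56. ] [561.3 168.5  56. ] [560.9 151.2  56. ]
[548.8 182.2  57. ] [547.6 138.2  57. ] [561.9 159.9  57. ] [561.6 168.5  57. ] [561.1 151.3  57. ]
tabL [638.3 172.6   3. ]
tabR [637.6 145.7   3. ]
lip [586.1 160.8  21. ]
scene [array([322.8, 284.6]), array([329.3, 277.4]), array([267.4, 345.1])]
side [array([258.4, 181. ]), array([249.9, 184.9]), array([318.9, 153.6])]
```

```bash
python3 -m jog '{"jaw":[40,40,40,40,40,40],"slide":[[0,-0.07,0.4],[0,0,0.5],[0,0,0.4],[0,0,0.1],[0,0,0],[0,0,0]],"spin":[0,0,0,0,0,0]}';python3 -m jog '{"jaw":[40,40,40],"slide":[[0,0,0.03],[0,0,0],[0,0,0]],"spin":[0,0,0]}';python3 -m jog '{"jaw":[40,40,40],"slide":[[0,0,0.03],[0,0,0],[0,0,0]],"spin":[0,0,0]}'
```

```text
time_s: 6.2
ee_pos: [539.6, 163.5, 10.2]
ee_rot: [-180.0, -0.0, -1.5]
force: [0.6, -0.6, -1.0]
gripper_width: 43.7
gripper_force: 20.0
time_s: 6.5
ee_pos: [539.4, 163.5, 9.4]
ee_rot: [-180.0, -0.0, -1.5]
force: [1.0, -0.1, -1.0]
gripper_width: 43.3
gripper_force: 20.0
time_s: 6.8
ee_pos: [539.2, 163.4, 8.2]
ee_rot: [180.0, -0.0, -1.5]
force: [0.2, 0.9, -0.0]
gripper_width: 43.7
gripper_force: 20.0
```

```bash
python3 -m jog '{"jaw":[40,40,40],"slide":[[0,0,0.02],[0,0,0],[0,0,0]],"spin":[0,0,0]}';python3 -m jog '{"jaw":[40,40,40],"slide":[[0,0,0.02],[0,0,0],[0,0,0]],"spin":[0,0,0]}'; python3 - <<'E'
from workcell import env
import cv2
cv2.imwrite(f"pics/wrist2.png",env.grab_frame("wrist")[:,:,::-1])
E
```

```text
time_s: 7.1
ee_pos: [539.3, 163.5, 7.6]
ee_rot: [-180.0, -0.0, -1.5]
force: [0.2, 0.1, -0.4]
gripper_width: 43.4
gripper_force: 20.0
time_s: 7.4
ee_pos: [539.3, 163.5, 7.5]
ee_rot: [-180.0, -0.0, -1.5]
force: [-1.5, 0.1, 4.9]
gripper_width: 43.8
gripper_force: 20.0
```

View pics/wrist2.png

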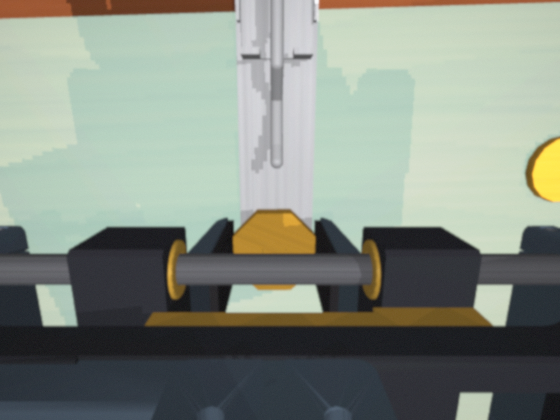

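The marker is down on the plate, front flat at (250–300, 210), the plate edges at u≈239 and 314 and the lip's end at (277,165). I measure the lateral offset.

```bash
cat > lat.py <<'E'
import sys
from workcell import env
from h import *
m=env.camera_model("wrist");im=cv2.imread(sys.argv[1])
h=cv2.cvtColor(im,cv2.COLOR_BGR2HSV);M=[]
for v in range(100,200,10):
    gr=np.abs(np.diff(cv2.GaussianBlur(h[v-3:v+4,:,1].astype(np.float32),(5,5),0).mean(0)))
    l=225+gr[225:256].argmax()+.5; r=295+gr[295:328].argmax()+.5
    a,b=ray(m,l,v,3),ray(m,r,v,3)
    if abs(np.hypot(*(a-b)[:2])-40)<1.5:M.append((a+b)/2)
M=np.array(M);p=np.polyfit(M[:,0],M[:,1],1);print(len(M),"yaw",np.degrees(np.arctan(p[0])),"mid@540",np.polyval(p,540))
k=cv2.inRange(h,(12,120,80),(35,255,255));k[:200]=0;k[290:]=0;k[:,:225]=0;k[:,325:]=0
ys,xs=np.nonzero(k);row=xs[ys<ys.min()+2]
print(xs.min(),xs.max(),row.min(),row.max(),"marker",(ray(m,xs.min(),235,12)+ray(m,xs.max()+1,235,12))/2,"front",ray(m,row.min(),ys.min(),13),ray(m,row.max()+1,ys.min(),13))
print("tabs",ray(m,250,57,3),ray(m,303,57,3))
E
python3 lat.py pics/wrist2.png
```

```text
10 yaw -1.3712240956847208 mid@540 161.861109510056
232 315 257 290 marker [548.57829057 162.84835337  12.        ] front [562.78531822 171.31571741  13.        ] [562.33907087 153.67630585  13.        ]
tabs [638.3914817  172.45526798   3.        ] [637.72472675 146.25155136   3.        ]
```

```bash
python3 -m jog '{"jaw":[40,40,40,40,40,40,40,40,40],"slide":[[0,0.037,-0.015],[0,0,0],[0.15,0,0],[0.2,0,0],[0.2,0,0],[0.2,0,0],[0.15,0,0],[0,0,0],[0,0,0]],"spin":[0,0,0,0,0,0,0,0,0]}' 25;python3 -m jog '{"jaw":[40,40,40,40,40,40],"slide":[[0.03,0,0],[0.03,0,0],[0.03,0,0],[0.03,0,0],[0,0,0],[0,0,0]],"spin":[0,0,0,0,0,0]}'
```

```text
time_s: 8.35
ee_pos: [566.4, 161.5, 7.5]
ee_rot: [180.0, -0.0, -1.5]
force: [-0.6, 0.1, 4.3]
gripper_width: 42.9
gripper_force: 25.0
time_s: 8.95
ee_pos: [568.5, 161.5, 7.5]
ee_rot: [180.0, 0.1, -1.5]
force: [-4.3, -0.4, 6.6]
gripper_width: 43.2
gripper_force: 25.0
```

```bash
python3 -m jog '{"jaw":[40,40,40],"slide":[[0,0,-0.02],[0,0,0],[0,0,0]],"spin":[0,0,0]}';python3 -m jog '{"jaw":[40,40,40,40],"slide":[[0.03,0,0],[0.03,0,0],[0,0,0],[0,0,0]],"spin":[0,0,0,0]}';python3 -m jog '{"jaw":[40,40,40,40],"slide":[[0.03,0,0],[0.03,0,0],[0,0,0],[0,0,0]],"spin":[0,0,0,0]}'
```

```text
time_s: 9.25
ee_pos: [569.8, 161.5, 7.6]
ee_rot: [180.0, 0.0, -1.5]
force: [-0.3, -0.5, -0.7]
gripper_width: 43.6
gripper_force: 25.0
time_s: 9.65
ee_pos: [571.6, 161.5, 7.9]
ee_rot: [180.0, -0.0, -1.5]
force: [-0.3, -0.8, -0.9]
gripper_width: 43.7
gripper_force: 25.0
time_s: 10.05
ee_pos: [573.4, 161.4, 8.0]
ee_rot: [180.0, -0.0, -1.5]
force: [-0.5, 0.7, 0.0]
gripper_width: 43.6
gripper_force: 25.0
```

```bash
python3 -m jog '{"jaw":[40,40,40,40],"slide":[[0.03,0,0.01],[0.03,0,0],[0,0,0],[0,0,0]],"spin":[0,0,0,0]}';python3 -m jog '{"jaw":[40,40,40,40],"slide":[[0.03,0,0],[0.03,0,0],[0,0,0],[0,0,0]],"spin":[0,0,0,0]}';python3 -m jog '{"jaw":[40,40,40,40],"slide":[[0.03,0,0],[0.03,0,0],[0,0,0],[0,0,0]],"spin":[0,0,0,0]}'
```

```text
time_s: 10.45
ee_pos: [575.2, 161.4, 7.6]
ee_rot: [180.0, 0.0, -1.5]
force: [-0.2, 0.0, -1.1]
gripper_width: 43.4
gripper_force: 25.0
time_s: 10.85
ee_pos: [576.1, 161.2, 7.6]
ee_rot: [180.0, 0.1, -1.5]
force: [-3.5, -0.1, 1.4]
gripper_width: 43.7
gripper_force: 25.0
time_s: 11.25
ee_pos: [578.5, 161.2, 7.6]
ee_rot: [180.0, 0.0, -1.5]
force: [-5.5, -0.4, 1.1]
gripper_width: 43.4
gripper_force: 25.0
```

```bash
for i in 1; do :; done; python3 -m jog '{"jaw":[40,40,40,40],"slide":[[0.03,0,0],[0.03,0,0],[0.03,0,0],[0,0,0]],"spin":[0,0,0,0]}';python3 -m jog '{"jaw":[40,40,40,40],"slide":[[0.03,0,0],[0.03,0,0],[0.03,0,0],[0,0,0]],"spin":[0,0,0,0]}';python3 -m jog '{"jaw":[40,40,40,40],"slide":[[0.03,0,0],[0.03,0,0],[0.03,0,0],[0,0,0]],"spin":[0,0,0,0]}'
```

```text
time_s: 11.65
ee_pos: [581.8, 161.2, 7.6]
ee_rot: [-180.0, -0.0, -1.5]
force: [-4.0, -0.3, -1.0]
gripper_width: 43.6
gripper_force: 25.0
time_s: 12.05
ee_pos: [584.5, 161.1, 7.6]
ee_rot: [-180.0, -0.0, -1.5]
force: [-3.1, 0.2, -1.4]
gripper_width: 43.7
gripper_force: 25.0
time_s: 12.45
ee_pos: [587.1, 161.1, 7.7]
ee_rot: [180.0, -0.0, -1.5]
force: [-3.4, 0.3, -0.5]
gripper_width: 43.2
gripper_force: 25.0
```

```bash
python3 -m jog '{"jaw":[40,40,40,40],"slide":[[0.03,0,0],[0.03,0,0],[0.03,0,0],[0,0,0]],"spin":[0,0,0,0]}';python3 -m jog '{"jaw":[40,40,40,40],"slide":[[0.03,0,0],[0.03,0,0],[0.03,0,0],[0,0,0]],"spin":[0,0,0,0]}';python3 -m jog '{"jaw":[40,40,40,40],"slide":[[0.03,0,0],[0.03,0,0],[0.03,0,0],[0,0,0]],"spin":[0,0,0,0]}';python3 -m jog '{"jaw":[40,40,40,40],"slide":[[0.03,0,0],[0.03,0,0],[0.03,0,0],[0,0,0]],"spin":[0,0,0,0]}'
```

```text
time_s: 12.85
ee_pos: [589.7, 161.0, 7.7]
ee_rot: [180.0, -0.0, -1.5]
force: [-3.7, -0.1, -2.0]
gripper_width: 43.7
gripper_force: 25.0
time_s: 13.25
ee_pos: [592.3, 160.9, 7.7]
ee_rot: [180.0, -0.0, -1.5]
force: [-4.6, 0.1, -1.3]
gripper_width: 43.5
gripper_force: 25.0
time_s: 13.65
ee_pos: [594.7, 160.8, 7.7]
ee_rot: [180.0, 0.0, -1.5]
force: [-5.1, 0.2, -1.8]
gripper_width: 43.4
gripper_force: 25.0
time_s: 14.05
ee_pos: [599.5, 160.9, 8.0]
ee_rot: [-180.0, -0.2, -1.5]
force: [0.5, -0.3, -3.6]
gripper_width: 43.2
gripper_force: 25.0
```

```bash
python3 -m jog '{"jaw":[40,40,40,40],"slide":[[0.03,0,0],[0.03,0,0],[0.03,0,0],[0,0,0]],"spin":[0,0,0,0]}';python3 -m jog '{"jaw":[40,40,40,40],"slide":[[0.03,0,0],[0.03,0,0],[0.03,0,0],[0,0,0]],"spin":[0,0,0,0]}';python3 -m jog '{"jaw":[40,40,40,40],"slide":[[0.03,0,0],[0.03,0,0],[0,0,0],[0,0,0]],"spin":[0,0,0,0]}';python3 -m jog '{"jaw":[40,40,40,40],"slide":[[0.03,0,0],[0.03,0,0],[0,0,0],[0,0,0]],"spin":[0,0,0,0]}'
```

```text
time_s: 14.45
ee_pos: [600.6, 160.7, 7.8]
ee_rot: [180.0, -0.0, -1.5]
force: [-0.7, -0.1, -3.8]
gripper_width: 43.2
gripper_force: 25.0
time_s: 14.85
ee_pos: [603.4, 160.6, 7.7]
ee_rot: [-180.0, -0.0, -1.5]
force: [-1.5, -0.4, -3.3]
gripper_width: 43.4
gripper_force: 25.0
time_s: 15.25
ee_pos: [605.2, 160.6, 7.7]
ee_rot: [-180.0, -0.0, -1.5]
force: [-0.5, -0.2, -4.0]
gripper_width: 43.1
gripper_force: 25.0
time_s: 15.65
ee_pos: [606.9, 160.6, 7.7]
ee_rot: [-180.0, -0.0, -1.5]
force: [0.6, 1.2, -4.0]
gripper_width: 43.2
gripper_force: 25.0
```

```bash
python3 -m jog '{"jaw":[40,40,40,40],"slide":[[0.03,0,0],[0.03,0,0],[0,0,0],[0,0,0]],"spin":[0,0,0,0]}';python3 -m jog '{"jaw":[40,40,40],"slide":[[0.03,0,0],[0,0,0],[0,0,0]],"spin":[0,0,0]}';python3 -m jog '{"jaw":[40,40,40],"slide":[[0.03,0,0],[0,0,0],[0,0,0]],"spin":[0,0,0]}';python3 -m jog '{"jaw":[40,40,40],"slide":[[0.03,0,0],[0,0,0],[0,0,0]],"spin":[0,0,0]}'; python3 -m jog '{"jaw":[40,40,40],"slide":[[0.03,0,0],[0,0,0],[0,0,0]],"spin":[0,0,0]}'
```

```text
time_s: 16.05
ee_pos: [608.7, 160.5, 7.7]
ee_rot: [-180.0, -0.0, -1.5]
force: [-0.6, 0.1, -3.6]
gripper_width: 43.4
gripper_force: 25.0
time_s: 16.35
ee_pos: [609.5, 160.5, 7.8]
ee_rot: [-180.0, -0.0, -1.5]
force: [-0.6, -0.6, -3.8]
gripper_width: 43.6
gripper_force: 25.0
time_s: 16.65
ee_pos: [610.4, 160.5, 7.7]
ee_rot: [-180.0, -0.0, -1.5]
force: [0.1, -0.3, -3.2]
gripper_width: 43.6
gripper_force: 25.0
time_s: 16.95
ee_pos: [612.1, 160.5, 8.0]
ee_rot: [-180.0, -0.1, -1.5]
force: [1.5, -0.5, -3.8]
gripper_width: 43.5
gripper_force: 25.0
time_s: 17.25
ee_pos: [612.2, 160.5, 7.7]
ee_rot: [-180.0, -0.0, -1.5]
force: [0.6, 0.4, -3.8]
gripper_width: 43.5
gripper_force: 25.0
```

```bash
python3 -m jog '{"jaw":[40,40,40],"slide":[[0.03,0,0],[0,0,0],[0,0,0]],"spin":[0,0,0]}';python3 -m jog '{"jaw":[40,40,40],"slide":[[0.03,0,0],[0,0,0],[0,0,0]],"spin":[0,0,0]}';python3 -m jog '{"jaw":[40,40,40],"slide":[[0.03,0,0],[0,0,0],[0,0,0]],"spin":[0,0,0]}'; python3 -m jog '{"jaw":[40,40,40],"slide":[[0.03,0,0],[0,0,0],[0,0,0]],"spin":[0,0,0]}'
```

```text
time_s: 17.55
ee_pos: [612.5, 160.4, 7.7]
ee_rot: [180.0, 0.1, -1.5]
force: [-1.8, 0.3, -3.0]
gripper_width: 43.4
gripper_force: 25.0
time_s: 17.85
ee_pos: [614.8, 160.4, 7.9]
ee_rot: [-180.0, -0.1, -1.5]
force: [0.8, 0.1, -3.7]
gripper_width: 42.9
gripper_force: 25.0
time_s: 18.15
ee_pos: [615.2, 160.3, 7.8]
ee_rot: [-180.0, -0.1, -1.5]
force: [1.7, -0.1, -3.8]
gripper_width: 43.8
gripper_force: 25.0
time_s: 18.45
ee_pos: [615.5, 160.3, 7.7]
ee_rot: [180.0, 0.0, -1.5]
force: [0.4, -0.5, -3.7]
gripper_width: 43.5
gripper_force: 25.0
```

```bash
python3 -m jog '{"jaw":[40,40,40],"slide":[[0.02,0,0],[0,0,0],[0,0,0]],"spin":[0,0,0]}';python3 -m jog '{"jaw":[40,40,40],"slide":[[0.02,0,0],[0,0,0],[0,0,0]],"spin":[0,0,0]}';python3 -m jog '{"jaw":[40,40,40],"slide":[[0.02,0,0],[0,0,0],[0,0,0]],"spin":[0,0,0]}'; python3 - <<'E'
from workcell import env
import cv2,numpy as np
a=env.grab_frame("wrist")[:,:,::-1];cv2.imwrite("pics/wrist3.png",a)
b=env.grab_frame("scene")[:,:,::-1][265:365,250:350];c=env.grab_frame("side")[:,:,::-1][125:205,240:340]
o=np.zeros((600,800,3),np.uint8);o[:300,:400]=cv2.resize(a,(400,300));o[:300,400:700]=cv2.resize(b,(300,300));o[300:,:750]=cv2.resize(c,(750,600))[:300] if 0 else cv2.resize(c,(750,300));cv2.imwrite("pics/m3.png",o)
E
```

```text
time_s: 18.75
ee_pos: [615.8, 160.3, 7.6]
ee_rot: [180.0, 0.0, -1.5]
force: [-0.7, -0.3, -2.5]
gripper_width: 43.5
gripper_force: 25.0
time_s: 19.05
ee_pos: [616.3, 160.3, 7.6]
ee_rot: [180.0, 0.1, -1.5]
force: [-3.0, 0.1, -2.4]
gripper_width: 43.3
gripper_force: 25.0
time_s: 19.35
ee_pos: [616.3, 160.3, 7.6]
ee_rot: [180.0, 0.1, -1.5]
force: [-4.2, 0.9, -1.2]
gripper_width: 43.6
gripper_force: 25.0
```

View pics/wrist3.png

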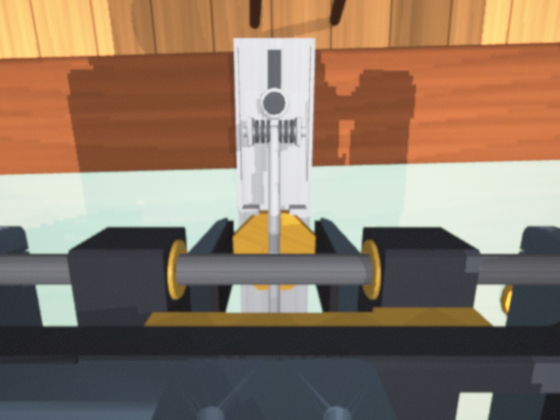

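The wrist view shows the marker's front flat (row 210) against the two tabs (row 208), with the finger on the middle line at u=274. Motion stopped at x=616.3 as the force rose to 4 N, so this is the stop. I'll ease off, set it down, open and lift clear.

```bash
python3 -m jog '{"jaw":[40,40,40],"slide":[[-0.03,0,0.012],[0,0,0],[0,0,0]],"spin":[0,0,0]}' 10; python3 -m jog '{"jaw":[46,50,56,62,66,66],"slide":[[0,0,0],[0,0,0],[0,0,0],[0,0,0],[0,0,0],[0,0,0]],"spin":[0,0,0,0,0,0]}'; python3 -m jog '{"jaw":[66,66,66,66,66,66,66,66],"slide":[[0,0,-0.2],[0,0,-0.4],[0,0,-0.7],[0,0,-0.8],[0,0,-0.8],[0,0,-0.8],[0,0,-0.8],[0,0,0]],"spin":[0,0,0,0,0,0,0,0]}';python3 -m jog '{"jaw":[66,66,66,66,66,66],"slide":[[-0.9,0,-0.3],[-0.9,0,-0.3],[-0.8,0,-0.3],[-0.5,0,0],[0,0,0],[0,0,0]],"spin":[0,0,0,0,0,0]}'; python3 - <<'E'
from workcell import env
import cv2,numpy as np
a=env.grab_frame("wrist")[:,:,::-1];cv2.imwrite("pics/wrist4.png",a)
b=env.grab_frame("scene")[:,:,::-1][265:365,250:350];c=env.grab_frame("side")[:,:,::-1][125:205,240:340]
o=np.zeros((600,800,3),np.uint8);o[:300,:400]=cv2.resize(a,(400,300));o[:300,400:700]=cv2.resize(b,(300,300),interpolation=2);o[300:,:375]=cv2.resize(c,(375,300),interpolation=2);o[300:,400:]=cv2.resize(a[150:300,180:380],(400,300),interpolation=2);cv2.imwrite("pics/m4.png",o)
E
```

```text
time_s: 19.8
ee_pos: [616.3, 160.3, 7.6]
ee_rot: [180.0, 0.0, -1.5]
force: [-4.8, -0.1, 1.2]
gripper_width: 44.0
gripper_force: 10.0
time_s: 20.4
ee_pos: [616.7, 160.3, 7.4]
ee_rot: [-180.0, -0.0, -1.5]
force: [-1.0, 0.3, 1.1]
gripper_width: 65.9
gripper_force: 0.0
time_s: 21.2
ee_pos: [619.0, 160.9, 147.5]
ee_rot: [-179.9, -0.5, -1.5]
force: [0.6, 0.2, 0.3]
gripper_width: 66.1
gripper_force: 0.0
time_s: 21.8
ee_pos: [523.9, 162.7, 169.3]
ee_rot: [180.0, -0.0, -1.5]
force: [-0.4, -0.6, -0.1]
gripper_width: 65.7
gripper_force: 0.0
```

View pics/m4.png

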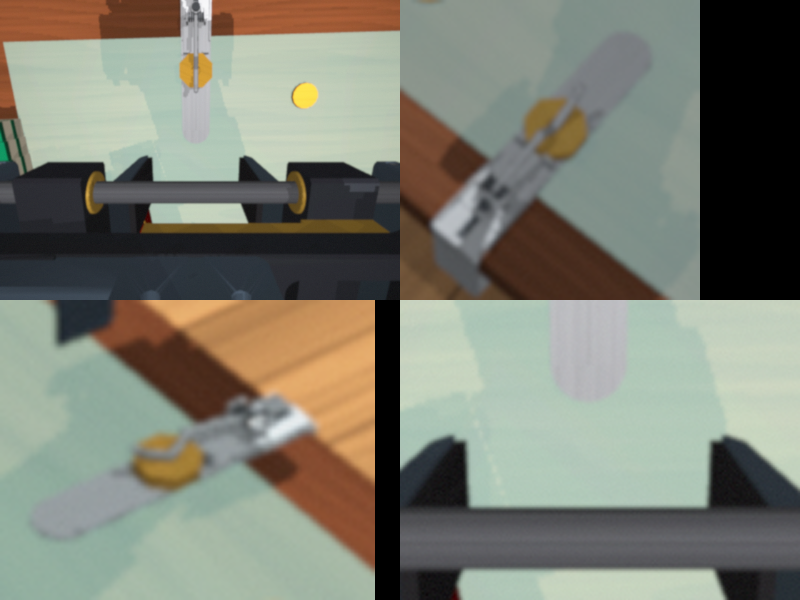

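All three views show the marker flat on the plate beneath the finger (wrist view, about (196,70) in the tile), with the bent tip in its middle and the gripper clear. One numeric check before handing in.

```bash
python3 - <<'E'
from workcell import env
from h import *
m=env.camera_model("wrist");im=cv2.imread("pics/wrist4.png")
k=cv2.inRange(cv2.cvtColor(im,cv2.COLOR_BGR2HSV),(12,120,80),(35,255,255));k[150:]=0;k[:,:230]=0;k[:,330:]=0
ys,xs=np.nonzero(k);u,v=(xs.min()+xs.max()+1)/2,(ys.min()+ys.max()+1)/2
print(ray(m,u,ys.min(),13),ray(m,u,ys.max()+1,10),ray(m,xs.min(),v,11),ray(m,xs.max()+1,v,11))
print("expected lip end px, tip in dish / on rim:",[np.round(proj(m,(616+62-62*np.cos(a)-31*np.cos(a)+9*np.sin(a),160,z)),1) for a,z in((.1,3+19.5+9),(.155,3+19.5+14))])
env.job_done()
E
```

```text
[695.30137166 162.31618374  13.        ] [594.02143484 165.30178294  10.        ] [647.88663607 199.24864174  11.        ] [646.06277322 128.24975395  11.        ]
expected lip end px, tip in dish / on rim: [array([274.7, 130.2]), array([274.7, 128.9])]
the job is handed in; nothing more can be done
```

The marker was seated dish up against the stop with the finger in its dish, going by the felt forces and the views, and the job is handed in; the last numeric position check picked up the brown table edge, so it confirmed nothing, and I saw no verdict.

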